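# Load the grinding jar and index it to the third stop

### The job

Pick up the pouring cup by its handle and tip all six grinding balls into the steel jar on the turntable while the jar is still at its loading place, then set the cup back down upright on the bench, clear of the turntable. Then grip the black knob and turn the turntable clockwise (seen from above), counting the clicks, to the third stop and not beyond it; turn it by the knob only, do not push on the jar, and leave the dropper bottles and the tape alone. Finish while still gripping the knob, holding it at the third stop so that the jar can be closed there.

Things in the scene. Friction and masses are not known exactly. Their poses are not given: they have to be found in the camera images.
- cup: Loose aluminium pouring cup, 90 g empty. Origin: centre of its underside on the bench, z up, spout along own -x. Flat inner floor 4 mm up, x -18 to +26 mm, 50 mm wide; from it a spout floor rises at 36.5 degrees to the lip: balls run out when it is tipped forward over 37 degrees (55 to 60 is ample). Walls 44 mm high, 56 mm wide outside; overall x -64 to +34 mm. Handle: see cup_handle.
- cup_handle (a point): Grip point in the cup's handle, at (5, 0, 72) mm in the cup frame, axes as the cup. The handle is an upright plate in the cup's x-z plane above the cup, 12 mm thick (y), x from -16 to +34 mm, z from 50 to 90 mm, joined to the back wall; to be pinched across y from above.
- cup_lip (a point): Middle of the pouring edge of the cup's spout: cup frame (-63, 0, 38) mm. The edge is 50 mm wide inside.
- jar_floor (a point): Centre of the inner floor of the round steel grinding jar that is fixed on the turntable plate, 70 mm from the turntable's axis. Inner radius 38 mm, wall 3 mm, floor about 27 mm above the bench. Its axes turn with the turntable.
- jar_rim (a point): Centre of the jar's open mouth, 42 mm above the jar floor, about 69 mm above the bench.
- jar: The jar as a solid (fixed on the turntable). Origin: centre of its underside, 4 mm below jar_floor. The arm must not push on it.
- knob: Black bar knob on the turntable's central post, turns with the turntable. Origin on the axis, under its round skirt (48 mm across, 8 mm high), 85 mm above the bench. Its grip bar is 14 mm thick (own x), 44 mm long (own y), from 7 to 41 mm above the origin (top 126 mm above the bench). Own -y points to the jar.
- knob_grip (a point): Grip point on the turntable's axis in the knob's bar, 111 mm above the bench. Axes as the knob.
- index_base: Fixed round aluminium base, 250 mm across, 12 mm high, on the bench; origin: centre of its underside, on the turntable's axis. Seven short dark rim lines, 24 degrees apart, mark the stops; the grey plate on it (226 mm across, top 23 mm above the bench) has a white line at the jar.
- turntable (a joint): Angle of the turntable with jar and knob, rad; 0 at the loading place (start), growing clockwise seen from above. Stops (detents) every 24 degrees: first 0.419, second 0.838, third 1.257, ... sixth 2.513; an end stop just behind 0. Between stops the detent resists with up to 0.08 N m, then pulls on into the next stop.
- dropper_bottle_a: Bystander: small white dropper bottle with black cap, 25x25x74 mm, standing on the bench; origin under its centre. Leave it alone.
- dropper_bottle_b: Bystander: another such dropper bottle, 25x25x74 mm. Leave it alone.
- tape: Bystander: roll of tape lying flat, 100x98x25 mm; origin under its centre. Leave it alone.
- ball_1_center (a point): Centre of steel-coloured grinding ball 1 of 6, 16 mm in diameter, 13 g; the balls start in the cup.
- ball_2_center (a point): Centre of steel-coloured grinding ball 2 of 6, 16 mm in diameter, 13 g; the balls start in the cup.
- ball_3_center (a point): Centre of steel-coloured grinding ball 3 of 6, 16 mm in diameter, 13 g; the balls start in the cup.
- ball_4_center (a point): Centre of steel-coloured grinding ball 4 of 6, 16 mm in diameter, 13 g; the balls start in the cup.
- ball_5_center (a point): Centre of steel-coloured grinding ball 5 of 6, 16 mm in diameter, 13 g; the balls start in the cup.
- ball_6_center (a point): Centre of steel-coloured grinding ball 6 of 6, 16 mm in diameter, 13 g; the balls start in the cup.
There are look-alikes about, which are no part of the job. What is shaped like the cup but brown is not meant.

How it is judged:
By the outcome, as a careful person would: the job done as asked, in the order asked, and still so for the second after the job is handed in, while the arm keeps its last pose, push and grip.
It also fails if it takes over 67 s, if anything falls off the work surface, if the arm or the gripper's body presses on something with over 40 N, if the wrist force passes 120 N, or if a joint passes its speed limit or range.

### The arm

A 6-joint arm with a two-finger parallel gripper is mounted at the origin on a cart in front of the work surface, level with it; the furniture and walls round the work are solid. World frame = base frame: x ahead of the robot, y to its left, z up, the work surface at z = 0. Lengths are in m, angles in rad, forces in N, time in s.
With the tool pointing down it reaches from about 0.425 to 0.95 m from the base axis. Payload 3.5 kg.
Tool frame: the origin (TCP) lies on the centre line of the jaws, within the pads' length; the fingertips stand 17 mm ahead of it and the grasp point (between the pads) lies 2 mm behind it; z points along the fingers, y is the line along which they close (so a half turn about z gives the same grasp; the last joint's range is limited). The gripper opens to 85 mm and grips with 20 to 120 N. Pads are 22 mm wide; open, the fingers measure 114 mm over their backs; the gripper's body (76 mm by 85 mm) begins 54 mm behind the grasp point. The pads swing forward as they close: fully open they stand 13 mm farther back than shut.
Start: joints at [-1.42, 0.286, 1.577, -0, 1.279, -0.15], TCP at [0.2, -0.645, 0.248] pointing down, gripper open.
Joint ranges: [-2.77, 2.77], [-0.9, 2.22], [0.21, 2.48], [-1.53, 4.67], [0.24, 2.81], [-2.84, 2.84]. Speed limits (rad/s): [2.79, 2.79, 3.14, 3.14, 3.14, 3.14].

### API

Orientations are given as a unit quaternion [x, y, z, w].
In Python, from plant import ctrl gives the robot as it stands. The module is installed in compiled form; this text tells all that it offers.
- The arm moves only by the tool drive_tool, never from a script. Its argument "moves" is a list of rows, each a list of 3 entries, a list of its own where there are three numbers: the turn, a rotation vector about the tool's x, y, z in rad, then the shift along the tool's x, y, z in m, then the finger opening in m, from 0 to 0.0854. A call has 1 to 5 rows; each row shifts and turns the commanded pose from where the row before left it, along the tool's axes as they then stand; what a row does not reach is not made up. A row lasts 1/8 s, in which the tool goes at most 62.5 mm and 10.7 degrees, less where a joint would pass 70% of its speed; a pose out of reach is approached as far as the arm can. A call with a gripper value outside its range is refused whole. The fingers move at their own pace and stop on an object; "grip_force" is the grip in N (left out, the last holds). Time passes only in rows, so rows that do not move let the fingers close. It gives the time, the measured TCP pose, the force, the opening and the grip force at its end, in the units of the state.
- ctrl.get_state(): the state, without advancing time (a new reading comes with each control period).
- ctrl.read_camera(name): name is "scene" or "top" or "wrist"; returns a dict with "image" (384x512x3 uint8, red, green, blue), "fx", "fy", "cx", "cy" (pixels), "dist" ([k1, k2, p1, p2, k3] as OpenCV has them; the pictures are not rectified), "R" (3x3) and "t" (3): a world point X has camera coordinates R X + t. Camera axes: x right, y down, z forward; pixel columns grow to the right and rows downward; lengths in m; the calibration is good to about 2 mm. A picture is of the moment at which its call begins. There is no depth.
- ctrl.sign_off(): hands the job in; it is judged then, once.
The state is a dict: "time": time; "qpos": joint angles; "dq": joint speeds; "joint_efforts": joint torques, N m; "eef_pos": TCP position; "tcp_rot": TCP orientation; "contact_force": force on the tool from outside, world axes, zero at the start; "wrist_torque": the same for the moment, N m; "opening": opening from 0.0 (shut) to 1.0 (fully open); "finger_force": force on a finger pad.
Only numpy, scipy, OpenCV 4.12 (cv2) and the standard library are available. Lean on these libraries where they do the work, as an engineer would, in place of code of your own. Each camera call takes 0.05 s, during which the arm holds its last target. There are 200 camera calls.

## Working session

There is one attempt and no reset: what is moved stays moved. The work goes in short steps, Python scripts to look and compute and a tool call to move; the robot and the scene stay as the last step left them, time stands still between calls to the robot, and variables do not carry over. Pictures are saved under pics/ and viewed, at most 10 in all, crops included, and the job is handed in when it is done.

Besides the shell and the picture viewer there is one more tool, called in YAML: its name, and indented under it one key for each argument. drive_tool: Moves the arm, as the interface text tells. Its arguments: {"type":"object","properties":{"moves":{"type":"array","items":{"type":"array"}},"grip_force":{"type":"number"}},"required":["moves"]}

```bash
mkdir -p pics
cat > h.py <<'E'
import numpy as np, cv2
from plant import ctrl
from scipy.spatial.transform import Rotation as Ro
def cam(n): return ctrl.read_camera(n)
def ray(c,uv,z):
    K=np.array([[c["fx"],0,c["cx"]],[0,c["fy"],c["cy"]],[0,0,1.]])
    p=cv2.undistortPoints(np.array(uv,float).reshape(-1,1,2),K,np.array(c["dist"],float)).reshape(-1,2)
    R=np.array(c["R"]);t=np.array(c["t"])
    d=np.c_[p,np.ones(len(p))]@R; o=-R.T@t
    return o+d*((z-o[2])/d[:,2])[:,None]
def proj(c,X):
    K=np.array([[c["fx"],0,c["cx"]],[0,c["fy"],c["cy"]],[0,0,1.]])
    return cv2.projectPoints(np.array(X,float).reshape(-1,1,3),cv2.Rodrigues(np.array(c["R"]))[0],np.array(c["t"],float),K,np.array(c["dist"],float))[0].reshape(-1,2)
def save(c,n): cv2.imwrite("pics/"+n,c["image"][:,:,::-1])
E
python3 - <<'E'
from h import *
a=cam("scene");b=cam("top")
save(a,"scene0.png");save(b,"top0.png")
for c in(a,b): print(-np.array(c["R"]).T@c["t"],c["fx"]); print(np.round(c["R"],3))
s=ctrl.get_state();print(s["eef_pos"],s["tcp_rot"],s["time"])
E
```

```text
[-0.07822987  0.5131394   1.0545234 ] 468.04430047168233
[[-0.655 -0.756  0.005]
 [-0.56   0.481 -0.674]
 [ 0.507 -0.444 -0.738]]
[ 0.41346872 -0.03773491  1.50820496] 437.4183828626634
[[ 0.024 -1.     0.013]
 [-0.993 -0.026 -0.115]
 [ 0.115 -0.01  -0.993]]
[ 0.19994143 -0.64411779  0.2470691 ] [ 9.88711694e-01  1.49826582e-01  1.06625485e-05 -1.08687722e-03] 0.1
```

View pics/scene0.png

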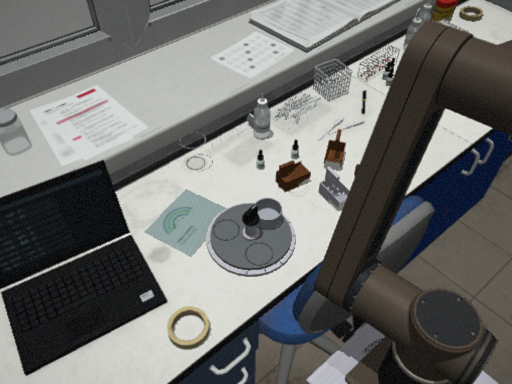

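View pics/top0.png

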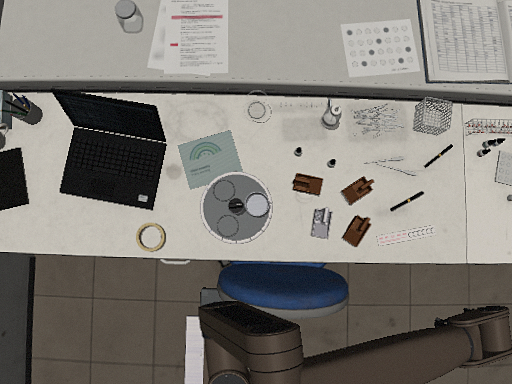

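The top view shows the grey cup at about (320,222). Its look-alikes are brown cups at (307,184), (357,190) and (357,231). The turntable is at (236,207), the jar at (257,205), the bottles at (298,151) and (332,163), and the tape at (151,237). I choose the grey one and will check it in a close crop.

Run:
```python
from h import *
b=cam("top");a=cam("scene")
i=b["image"][165:250,195:345][:,:,::-1]; i=cv2.resize(i,None,fx=5,fy=5,interpolation=cv2.INTER_CUBIC)
cv2.imwrite("pics/c1.png",i)
j=a["image"][165:280,200:360][:,:,::-1]; cv2.imwrite("pics/c2.png",cv2.resize(j,None,fx=5,fy=5,interpolation=cv2.INTER_CUBIC))
print(ray(b,[[236,207]],.02),ray(b,[[257,205]],.069),ray(b,[[320,222]],.05))
```

```text
[[ 0.52089282 -0.00196301  0.02      ]] [[ 0.52573095 -0.07219511  0.069     ]] [[ 0.47539797 -0.28476925  0.05      ]]
```

View pics/c1.png

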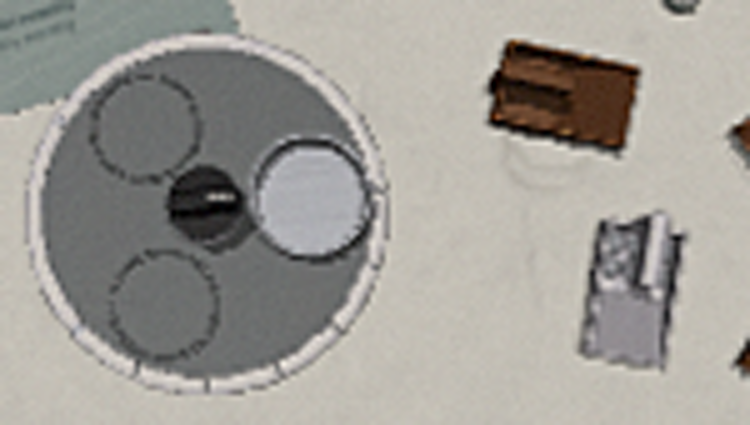

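View pics/c2.png

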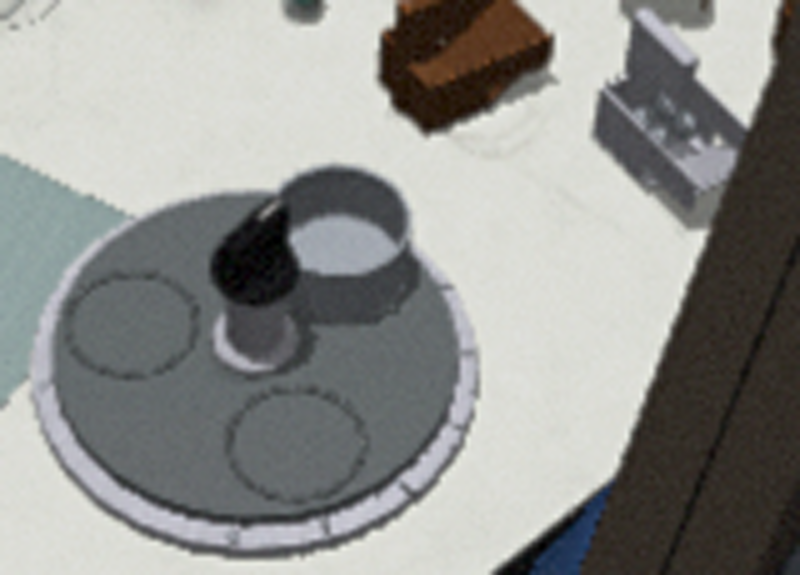

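The crops show the chosen cup is grey aluminium with balls in it. Its spout points toward the robot (top crop lip corners (583,352) and (663,365), back corners about (600,220) and (680,235)). The jar is on the robot's right of the knob.

Run:
```python
from h import *
b=cam("top");a=cam("scene")
F=lambda p:np.array(p)/5.+[195,165]
l=ray(b,[F((583,352)),F((663,365))],.038);print("lip",l,l.mean(0))
h=ray(b,[F((656,212)),F((650,290))],.09);print("handle top ends",h)
bk=ray(b,[F((600,220))],.044);print("back left",bk)
# knob/jar: dark mask
print("base",ray(b,[F((207,213))],.012))
ps=lambda p:np.array(p)/5.+[200,165]
print("scene handle top ends",ray(a,[ps((640,14)),ps((690,66))],.09))
for c in(a,b):
  hsv=cv2.cvtColor(c["image"],cv2.COLOR_RGB2HSV)
  print(hsv.shape)
  # jar rim circle checks
print("jar top",ray(b,[F((311,199))],.069),"scene",ray(a,[ps((344,222))],.069))
print("knob top",ray(b,[F((205,200))],.1))
```

```text
lip [[ 0.43027012 -0.25880874  0.038     ]
 [ 0.42266011 -0.31311445  0.038     ]] [ 0.42646511 -0.2859616   0.038     ]
handle top ends [[ 0.52179597 -0.2980025   0.09      ]
 [ 0.47080661 -0.29442699  0.09      ]]
back left [[ 0.51900801 -0.26844449  0.044     ]]
base [[ 0.51944629 -0.00319845  0.012     ]]
scene handle top ends [[ 0.5204247  -0.29734094  0.09      ]
 [ 0.47245126 -0.28778671  0.09      ]]
(384, 512, 3)
(384, 512, 3)
jar top [[ 0.52640906 -0.0728397   0.069     ]] scene [[ 0.5275522  -0.07041346  0.069     ]]
knob top [[ 0.52158243 -0.00370407  0.1       ]]
```

drive_tool:
  moves:
    - [[0,0,0],[0.048,-0.031,0],0.085]
    - [[0,0,0],[0.048,-0.031,0],0.085]
    - [[0,0,0],[0.048,-0.031,0],0.085]
    - [[0,0,0],[0.048,-0.031,0],0.085]

```text
time: 0.8
eef_pos: [0.3476, -0.4679, 0.2484]
tcp_rot: [0.989, 0.15, 0.0, 0.0]
contact_force: [0.4, 0.7, 0.2]
opening: 0.997
finger_force: 0.0
```

drive_tool:
  moves:
    - [[0,0,0],[0.048,-0.031,0],0.085]
    - [[0,0,0],[0.048,-0.031,0],0.085]
    - [[0,0,0],[0.048,-0.031,0],0.085]
    - [[0,0,0],[0.048,-0.031,0],0.085]

```text
time: 1.3
eef_pos: [0.4943, -0.2924, 0.2485]
tcp_rot: [0.989, 0.15, 0.0, 0.0]
contact_force: [0.4, -0.3, -0.5]
opening: 0.995
finger_force: 0.0
```

drive_tool:
  moves:
    - [[0,0,-0.18],[0,0,0],0.085]
    - [[0,0,-0.18],[0,0,0],0.085]
    - [[0,0,-0.18],[0,0,0],0.085]
    - [[0,0,-0.18],[0,0,0],0.085]
    - [[0,0,-0.18],[0,0,0],0.085]

```text
time: 1.92
eef_pos: [0.4933, -0.2939, 0.2483]
tcp_rot: [0.823, 0.567, -0.0, -0.0]
contact_force: [-0.8, 0.2, -0.5]
opening: 0.996
finger_force: 0.0
```

drive_tool:
  moves:
    - [[0,0,-0.18],[0,0,0],0.085]
    - [[0,0,-0.18],[0,0,0],0.085]
    - [[0,0,-0.18],[0,0,0],0.085]
    - [[0,0,-0.18],[0,0,0],0.085]
    - [[0,0,-0.18],[0,0,0],0.085]

```text
time: 2.55
eef_pos: [0.4932, -0.294, 0.2483]
tcp_rot: [0.495, 0.869, 0.0, -0.0]
contact_force: [-0.7, -0.2, 0.6]
opening: 0.996
finger_force: 0.0
```

drive_tool:
  moves:
    - [[0,0,-0.18],[0,0,0],0.085]
    - [[0,0,-0.18],[0,0,0],0.085]
    - [[0,0,-0.18],[0,0,0],0.085]
    - [[0,0,-0.18],[0,0,0],0.085]
    - [[0,0,-0.18],[0,0,0],0.085]

```text
time: 3.18
eef_pos: [0.4932, -0.294, 0.2483]
tcp_rot: [0.067, 0.998, 0.0, -0.0]
contact_force: [-0.2, -0.4, -0.3]
opening: 0.996
finger_force: 0.0
```

Run:
```python
from h import *
w=cam("wrist"); s=ctrl.get_state()
im=w["image"].copy()
h=np.array([.493,-.295]); y=-.13
ex=np.array([np.cos(y),np.sin(y)])
for x in(-21,29):
  p=proj(w,[[*(h+ex*x/1000),.09]])[0];print(p);cv2.circle(im,tuple(int(v) for v in p),3,(255,0,0),1)
p=proj(w,[[*(h-ex*.068),.038]])[0];cv2.circle(im,tuple(int(v) for v in p),3,(0,255,0),1)
w["image"]=im;save(w,"w1.png");print(-np.array(w["R"]).T@w["t"],s["qpos"])
```

```text
[255.42191035 153.80585286]
[255.69889412 209.23655598]
[ 0.420871   -0.28540584  0.3733943 ] [-7.14103804e-01  6.57498837e-02  1.82894113e+00 -2.32796003e-05
  1.24695774e+00 -2.15385413e+00]
```

View pics/w1.png

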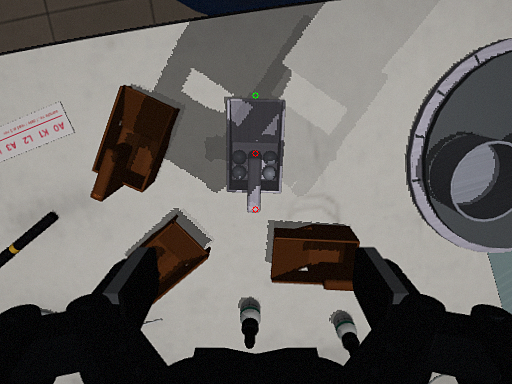

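The wrist view shows the handle strip at (254,155–208), matching my predicted ends at (255,154) and (256,209). The lip matches at (255,96). I descend straight down.

drive_tool:
  moves:
    - [[0,0,0],[0,0,0.05],0.085]
    - [[0,0,0],[0,0,0.05],0.085]
    - [[0,0,0],[0,0,0.04],0.085]
    - [[0,0,0],[0,0,0.025],0.085]
    - [[0,0,0],[0,0,0.011],0.085]

```text
time: 3.85
eef_pos: [0.4925, -0.2933, 0.0705]
tcp_rot: [0.071, 0.997, 0.001, -0.001]
contact_force: [0.7, 0.7, -0.4]
opening: 0.995
finger_force: 0.0
```

drive_tool:
  moves:
    - [[0,0,0],[0,0,0],0.04]
    - [[0,0,0],[0,0,0],0.0]
    - [[0,0,0],[0,0,0],0.0]
    - [[0,0,0],[0,0,0],0.0]
    - [[0,0,0],[0,0,0],0.0]
  grip_force: 40

```text
time: 4.47
eef_pos: [0.4937, -0.2944, 0.0731]
tcp_rot: [0.07, 0.998, -0.0, 0.001]
contact_force: [-1.3, -0.7, 2.4]
opening: 0.133
finger_force: 44.1
```

drive_tool:
  moves:
    - [[0,0,0],[0,0,0],0.0]
    - [[0,0,0],[0,0,0],0.0]
    - [[0,0,0],[0,0,0],0.0]
  grip_force: 60

```text
time: 4.85
eef_pos: [0.4937, -0.2945, 0.0731]
tcp_rot: [0.07, 0.998, -0.0, 0.0]
contact_force: [-1.0, -0.9, 5.3]
opening: 0.129
finger_force: 59.4
```

drive_tool:
  moves:
    - [[0,0,0],[0,0,-0.015],0.0]
    - [[0,0,0],[0,0,-0.03],0.0]
    - [[0,0,0],[0,0,-0.035],0.0]
    - [[0,0,0],[0,0,-0.035],0.0]
    - [[0,0,0],[0,0,-0.015],0.0]

```text
time: 5.48
eef_pos: [0.4939, -0.2943, 0.2047]
tcp_rot: [0.07, 0.998, -0.001, 0.001]
contact_force: [-0.5, 0.6, -2.0]
opening: 0.13
finger_force: 58.6
```

drive_tool:
  moves:
    - [[0,0,0.1],[0,0,0],0.0]
    - [[0,0,0.175],[0,0,0],0.0]
    - [[0,0,0.175],[0,0,0],0.0]
    - [[0,0,0.175],[0,0,0],0.0]

```text
time: 5.98
eef_pos: [0.4926, -0.2933, 0.2008]
tcp_rot: [0.376, 0.927, 0.001, -0.001]
contact_force: [0.4, 0.1, -2.0]
opening: 0.131
finger_force: 58.5
```

drive_tool:
  moves:
    - [[0,0,0.175],[0,0,0],0.0]
    - [[0,0,0.175],[0,0,0],0.0]
    - [[0,0,0.15],[0,0,0],0.0]
    - [[0,0,0.1],[0,0,0],0.0]

```text
time: 6.48
eef_pos: [0.4926, -0.2934, 0.2008]
tcp_rot: [0.632, 0.775, 0.0, -0.001]
contact_force: [0.5, 0.4, -1.8]
opening: 0.132
finger_force: 58.6
```

drive_tool:
  moves:
    - [[0,0,0],[0.012,0.006,0],0.0]
    - [[0,0,0],[0.024,0.012,0],0.0]
    - [[0,0,0],[0.028,0.014,0],0.0]
    - [[0,0,0],[0.028,0.014,0],0.0]

```text
time: 6.98
eef_pos: [0.5194, -0.1926, 0.2015]
tcp_rot: [0.63, 0.776, 0.0, -0.001]
contact_force: [-0.1, 0.2, -1.5]
opening: 0.13
finger_force: 58.5
```

drive_tool:
  moves:
    - [[0,0,0],[0.028,0.014,0],0.0]
    - [[0,0,0],[0.022,0.011,0],0.0]
    - [[0,0,0],[0.012,0.006,0],0.0]
    - [[0,0,0],[0,0,0],0.0]

```text
time: 7.48
eef_pos: [0.5372, -0.1266, 0.202]
tcp_rot: [0.63, 0.776, -0.0, -0.0]
contact_force: [-0.4, -0.0, -1.7]
opening: 0.132
finger_force: 58.6
```

Run:
```python
from h import *
b=cam("top");a=cam("scene");s=ctrl.get_state()
p=s["eef_pos"];print(p,s["qpos"],s["finger_force"])
u=proj(a,[p])[0];v=proj(b,[p])[0];print(u,v)
def crop(c,u,r=45):
  x,y=[int(k) for k in u];i=c["image"][max(y-r,0):y+r,max(x-r,0):x+r][:,:,::-1];print(max(x-r,0),max(y-r,0));return cv2.resize(i,(395,395),interpolation=cv2.INTER_CUBIC)
cv2.imwrite("pics/l1.png",np.hstack([crop(a,u),crop(b,v)]))
```

```text
[ 0.5371737  -0.12787054  0.20215891] [-4.17270875e-01  6.00205846e-02  1.92260861e+00 -4.70969390e-04
  1.15919890e+00 -6.22527337e-01] 58.62922132015228
[284.0054412  163.39692497] [276.76508344 198.23959014]
239 118
231 153
```

View pics/l1.png

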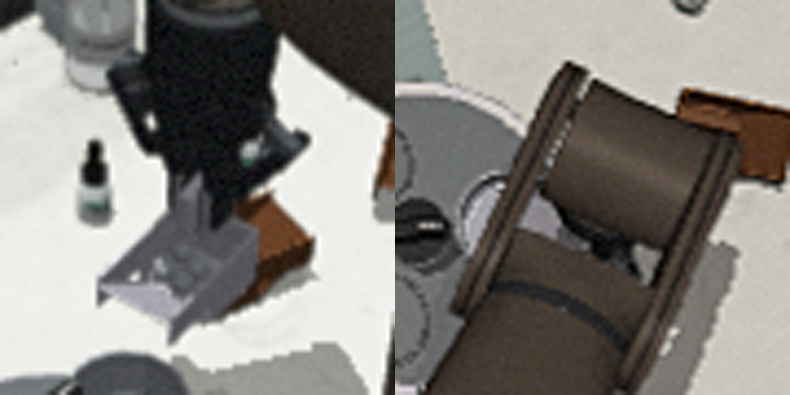

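The lifted cup still holds its balls, with the spout aimed over the jar. Its underside follows the spout, so the jar rim is clear. I tip to 30 degrees, lower, then tip the rest slowly.

drive_tool:
  moves:
    - [[0,-0.1,0],[0,0,0],0.0]
    - [[0,-0.15,0],[0,0,0],0.0]
    - [[0,-0.15,0],[0,0,0],0.0]
    - [[0,-0.124,0],[0,0,0],0.0]

```text
time: 8.07
eef_pos: [0.5372, -0.1283, 0.2026]
tcp_rot: [0.61, 0.748, -0.164, 0.203]
contact_force: [-0.9, 0.3, -1.0]
opening: 0.135
finger_force: 58.5
```

drive_tool:
  moves:
    - [[0,0,0],[0.005,0,0.012],0.0]
    - [[0,0,0],[0.005,0,0.012],0.0]
    - [[0,0,0],[0.005,0,0.012],0.0]
    - [[0,0,0],[0,0,0],0.0]

```text
time: 8.57
eef_pos: [0.5374, -0.1332, 0.1617]
tcp_rot: [0.61, 0.749, -0.164, 0.199]
contact_force: [-0.5, -0.2, -1.5]
opening: 0.131
finger_force: 58.5
```

```bash
cat >> h.py <<'E'
def lip():
    s=ctrl.get_state();R=Ro.from_quat(s["tcp_rot"]).as_matrix();p=np.array(s["eef_pos"])
    l=p+R@[.068,0,.034-.0+.002]
    j=np.array([.527,-.072]);d=R[:2,0]/np.linalg.norm(R[:2,0]);r=l[:2]-j
    print("t",s["time"],"tcp",p.round(4),"lip",l.round(4),"fwd",r@d,"lat",r@[d[1],-d[0]],"tilt",np.degrees(np.arccos(-R[2,2])),"q",np.round(s["qpos"],2))
E
python3 -c "from h import *;lip()"
```

```text
t 8.575 tcp [ 0.5374 -0.1332  0.1617] lip [ 0.5289 -0.0931  0.0966] fwd -0.021005452705707514 lat -0.0024113747559022245 tilt 29.9089795288405 q [-0.24  0.07  2.06 -0.63  0.88 -0.07]
```

drive_tool:
  moves:
    - [[0,-0.079,0],[0.003,0,-0.005],0.0]
    - [[0,-0.079,0],[0.003,0,-0.005],0.0]
    - [[0,-0.079,0],[0.003,0,-0.005],0.0]
    - [[0,0,0],[0,0,0],0.0]
    - [[0,0,0],[0,0,0],0.0]

```text
time: 9.2
eef_pos: [0.5356, -0.1173, 0.1714]
tcp_rot: [0.586, 0.72, -0.234, 0.288]
contact_force: [-0.1, 0.1, -0.9]
opening: 0.13
finger_force: 58.7
```

```bash
python3 -c "from h import *;lip()"
```

```text
t 9.2 tcp [ 0.5356 -0.1173  0.1714] lip [ 0.5307 -0.0933  0.0984] fwd -0.021582349187566126 lat -0.0007042344487035155 tilt 43.5501838290632 q [-0.12  0.08  2.1  -0.95  0.93  0.25]
```

drive_tool:
  moves:
    - [[0,-0.079,0],[0.003,0,-0.005],0.0]
    - [[0,-0.079,0],[0.003,0,-0.005],0.0]
    - [[0,-0.079,0],[0.003,0,-0.005],0.0]
    - [[0,0,0],[0,0,0],0.0]
    - [[0,0,0],[0,0,0],0.0]

```text
time: 9.82
eef_pos: [0.5323, -0.1007, 0.175]
tcp_rot: [0.555, 0.681, -0.301, 0.371]
contact_force: [0.2, 0.4, 0.2]
opening: 0.129
finger_force: 58.7
```

drive_tool:
  moves:
    - [[0,0,0],[0,0,0],0.0]
    - [[0,0,0],[0,0,0],0.0]
    - [[0,0,0],[0,0,0],0.0]
    - [[0,0,0],[0,0,0],0.0]
    - [[0,0,0],[0,0,0],0.0]

```text
time: 10.45
eef_pos: [0.5316, -0.1002, 0.1742]
tcp_rot: [0.554, 0.681, -0.302, 0.371]
contact_force: [-0.7, 0.5, -0.9]
opening: 0.128
finger_force: 58.7
```

Run:
```python
from h import *
lip()
a=cam("scene");w=cam("wrist")
i=cv2.resize(a["image"][160:270,200:310],(400,400),interpolation=cv2.INTER_CUBIC)
j=cv2.resize(w["image"],(400,300));j=np.vstack([j,np.zeros((100,400,3),np.uint8)])
cv2.imwrite("pics/p1.png",np.hstack([i,j])[:,:,::-1])
```

```text
t 10.45 tcp [ 0.5316 -0.1002  0.1742] lip [ 0.5303 -0.0937  0.0975] fwd -0.021896043702491434 lat -0.0012272520392474307 tilt 57.178361539198626 q [-0.02  0.14  2.12 -1.22  1.06  0.53]
```

View pics/p1.png

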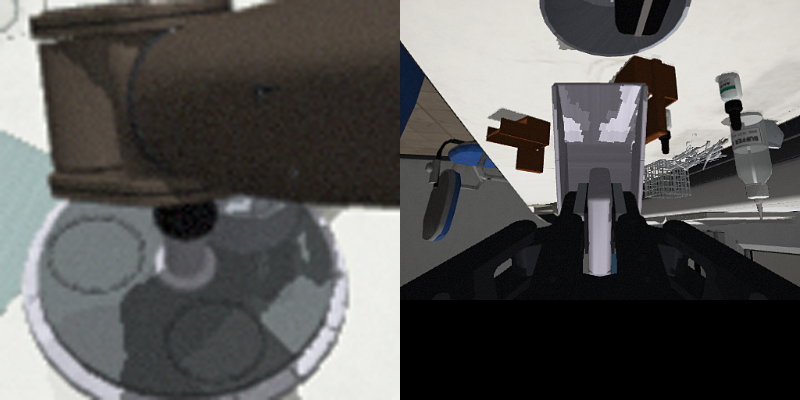

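The wrist view shows the tilted cup empty, with its bare floor at (600,110–180). I back off, raise, right the cup and bring it back.

drive_tool:
  moves:
    - [[0,0,0],[-0.017,0,-0.011],0.0]
    - [[0,0,0],[-0.017,0,-0.011],0.0]
    - [[0,0,0],[-0.016,0,0.025],0.0]
    - [[0,0,0],[-0.016,0,0.025],0.0]

```text
time: 11.05
eef_pos: [0.5441, -0.1585, 0.215]
tcp_rot: [0.554, 0.681, -0.302, 0.372]
contact_force: [0.7, -0.4, -1.2]
opening: 0.13
finger_force: 58.8
```

drive_tool:
  moves:
    - [[0,0.166,0],[0,0,0],0.0]
    - [[0,0.166,0],[0,0,0],0.0]
    - [[0,0.166,0],[0,0,0],0.0]
    - [[0,0.166,0],[0,0,0],0.0]
    - [[0,0.166,0],[0,0,0],0.0]

```text
time: 11.68
eef_pos: [0.5438, -0.1581, 0.2152]
tcp_rot: [0.629, 0.773, -0.051, 0.064]
contact_force: [-0.3, -0.9, -1.4]
opening: 0.133
finger_force: 58.7
```

drive_tool:
  moves:
    - [[0,0.168,0],[0,0,0],0.0]
    - [[0,0,0],[0,0,0],0.0]

```text
time: 11.92
eef_pos: [0.5438, -0.1603, 0.2146]
tcp_rot: [0.632, 0.775, -0.001, 0.001]
contact_force: [-0.7, -0.3, -1.4]
opening: 0.132
finger_force: 58.7
```

Run:
```python
from h import *
lip();s=ctrl.get_state();R=Ro.from_quat(s["tcp_rot"]).as_matrix();print(R.round(4))
print(R.T@(np.array([.4937,-.2945,.0731])-s["eef_pos"]))
b=cam("top");i=b["image"][165:250,195:345][:,:,::-1]; i=cv2.resize(i,None,fx=5,fy=5,interpolation=cv2.INTER_CUBIC)
cv2.imwrite("pics/p2.png",i)
```

```text
t 11.925 tcp [ 0.5438 -0.1603  0.2146] lip [ 0.5302 -0.0938  0.1785] fwd -0.021977624908767385 lat -0.0012345942034210937 tilt 0.12030169977223736 q [-0.46  0.08  1.88 -0.    1.18 -0.67]
[[-2.006e-01  9.797e-01 -0.000e+00]
 [ 9.797e-01  2.005e-01 -2.100e-03]
 [-2.000e-03 -5.000e-04 -1.000e+00]]
[-0.12110724 -0.07596299  0.14180011]
```

View pics/p2.png

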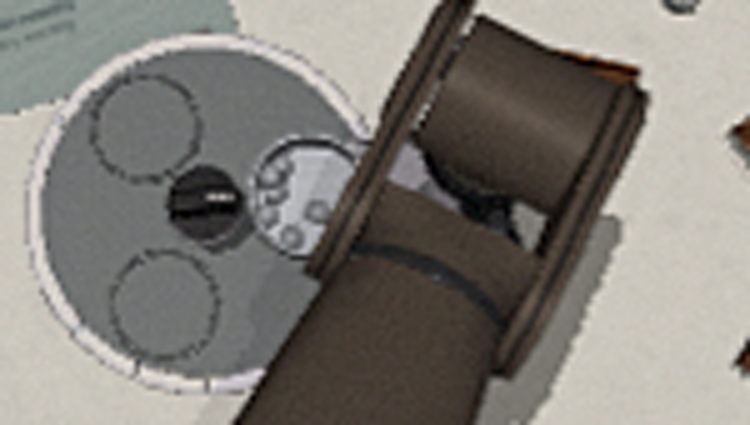

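The balls are lying in the jar (e.g. (275,165), (275,190), (268,215), (318,210), (292,237)). I return the cup to its old place.

drive_tool:
  moves:
    - [[0,0,0],[-0.024,-0.015,0],0.0]
    - [[0,0,0],[-0.024,-0.015,0],0.0]
    - [[0,0,0],[-0.025,-0.016,0],0.0]
    - [[0,0,0],[-0.024,-0.015,0],0.0]
    - [[0,0,0],[-0.024,-0.015,0],0.0]

```text
time: 12.6
eef_pos: [0.4934, -0.2916, 0.214]
tcp_rot: [0.63, 0.776, -0.001, -0.0]
contact_force: [0.8, 0.1, -1.4]
opening: 0.136
finger_force: 58.7
```

drive_tool:
  moves:
    - [[0,0,-0.175],[0,0,0],0.0]
    - [[0,0,-0.175],[0,0,0],0.0]
    - [[0,0,-0.175],[0,0,0],0.0]
    - [[0,0,-0.175],[0,0,0],0.0]
    - [[0,0,-0.175],[0,0,0],0.0]

```text
time: 13.22
eef_pos: [0.4938, -0.2907, 0.2139]
tcp_rot: [0.239, 0.971, -0.001, -0.001]
contact_force: [0.7, 0.1, -0.4]
opening: 0.131
finger_force: 58.8
```

drive_tool:
  moves:
    - [[0,0,-0.175],[0,0,0],0.0]
    - [[0,0,0],[0,0,0.03],0.0]
    - [[0,0,0],[0,0,0.045],0.0]
    - [[0,0,0],[0,0,0.03],0.0]
    - [[0,0,0],[0,0,0.02],0.0]

```text
time: 13.85
eef_pos: [0.4932, -0.2903, 0.0874]
tcp_rot: [0.156, 0.988, -0.0, -0.001]
contact_force: [-0.3, 0.2, -1.0]
opening: 0.132
finger_force: 58.7
```

drive_tool:
  moves:
    - [[0,0,0],[0,0,0.006],0.0]
    - [[0,0,0],[0,0,0.003],0.0]
    - [[0,0,0],[0,0,0.003],0.0]
    - [[0,0,0],[0,0,0],0.0]

```text
time: 14.35
eef_pos: [0.4943, -0.2925, 0.0782]
tcp_rot: [0.157, 0.988, -0.0, 0.001]
contact_force: [-0.4, -0.0, -0.6]
opening: 0.133
finger_force: 58.7
```

drive_tool:
  moves:
    - [[0,0,0],[0,0,0.002],0.0]
    - [[0,0,0],[0,0,0.002],0.0]
    - [[0,0,0],[0,0,0],0.0]

```text
time: 14.72
eef_pos: [0.4938, -0.2921, 0.0733]
tcp_rot: [0.157, 0.988, 0.0, -0.0]
contact_force: [0.4, 0.4, -1.0]
opening: 0.132
finger_force: 58.7
```

drive_tool:
  moves:
    - [[0,0,0],[0,0,0.001],0.0]
    - [[0,0,0],[0,0,0],0.0]

```text
time: 14.98
eef_pos: [0.494, -0.2923, 0.0732]
tcp_rot: [0.157, 0.988, -0.0, -0.0]
contact_force: [-2.0, 0.5, 4.6]
opening: 0.133
finger_force: 59.4
```

drive_tool:
  moves:
    - [[0,0,0],[0,0,0],0.03]
    - [[0,0,0],[0,0,0],0.06]
    - [[0,0,0],[0,0,0],0.07]
    - [[0,0,0],[0,0,0],0.07]

```text
time: 15.48
eef_pos: [0.4939, -0.2921, 0.0723]
tcp_rot: [0.157, 0.988, 0.0, -0.0]
contact_force: [-0.8, 0.1, 0.5]
opening: 0.816
finger_force: 0.0
```

drive_tool:
  moves:
    - [[0,0,0],[0,0,-0.02],0.07]
    - [[0,0,0],[0,0,-0.04],0.07]
    - [[0,0,0],[0,0,-0.05],0.07]
    - [[0,0,0],[0,0,-0.04],0.07]
    - [[0,0,0],[0,0,0],0.07]

```text
time: 16.1
eef_pos: [0.496, -0.2939, 0.2292]
tcp_rot: [0.157, 0.988, -0.003, 0.005]
contact_force: [0.0, 1.0, 0.3]
opening: 0.821
finger_force: 0.0
```

Run:
```python
from h import *
lip();s=ctrl.get_state();R=Ro.from_quat(s["tcp_rot"]).as_matrix();print(np.arctan2(R[1,0],R[0,0]))
b=cam("top");a=cam("scene");w=cam("wrist")
i=cv2.resize(b["image"][185:225,225:280],(400,290),interpolation=cv2.INTER_CUBIC)
k=cv2.resize(a["image"][190:235,240:290],(400,300),interpolation=cv2.INTER_CUBIC)
j=cv2.resize(w["image"],(400,300))
cv2.imwrite("pics/p3.png",np.hstack([np.vstack([i,k]),np.vstack([j,np.zeros((290,400,3),np.uint8)])])[:,:,::-1])
# knob bar: dark mask in top
g=b["image"][185:232,220:256].max(2)<60
ys,xs=np.nonzero(g);print("dark centroid",xs.mean()+220,ys.mean()+185,len(xs))
# base: ellipse of the light rim
for z,uv in((.126,[[xs.mean()+220,ys.mean()+185]]),): print(ray(b,uv,.1))
```

```text
t 16.1 tcp [ 0.496  -0.2939  0.2292] lip [ 0.4317 -0.273   0.1925] fwd 0.0281785957085453 lat -0.22067828907385448 tilt 0.6529632610911071 q [-0.71  0.08  1.85 -0.    1.2  -1.97]
2.825968548114565
dark centroid 236.29834254143645 205.33701657458565 181
[[ 0.5205175  -0.00469688  0.1       ]]
```

View pics/p3.png

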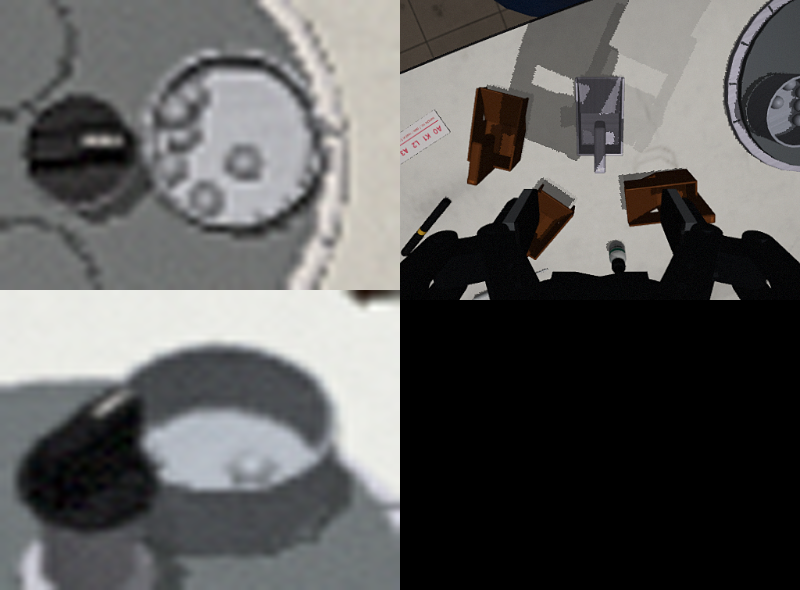

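The view shows the cup upright and empty back on the bench (wrist view (600,125)). The jar holds six balls, at (175,105), (195,95), (180,135), (172,170), (205,195) and (245,160). Next I move over the knob.

drive_tool:
  moves:
    - [[0,0,0],[0.011,0.047,0],0.07]
    - [[0,0,0],[0.011,0.047,0],0.07]
    - [[0,0,0],[0.011,0.047,0],0.07]
    - [[0,0,0],[0.011,0.047,0],0.07]

```text
time: 16.75
eef_pos: [0.5094, -0.0979, 0.2204]
tcp_rot: [0.157, 0.988, 0.0, -0.002]
contact_force: [0.2, 0.6, -0.4]
opening: 0.819
finger_force: 0.0
```

drive_tool:
  moves:
    - [[0,0,0],[0.011,0.047,0],0.07]
    - [[0,0,0],[0.011,0.047,0],0.07]
    - [[0,0,0.165],[0,0,0],0.07]
    - [[0,0,0.165],[0,0,0],0.07]
    - [[0,0,0.165],[0,0,0],0.07]

```text
time: 17.38
eef_pos: [0.5176, -0.0031, 0.2203]
tcp_rot: [0.397, 0.918, -0.0, -0.002]
contact_force: [-0.1, -0.5, -0.2]
opening: 0.822
finger_force: 0.0
```

drive_tool:
  moves:
    - [[0,0,0.165],[0,0,0],0.07]
    - [[0,0,0.165],[0,0,0],0.07]
    - [[0,0,0.165],[0,0,0],0.07]
    - [[0,0,0.166],[0,0,0],0.07]
    - [[0,0,0],[0,0,0],0.07]

```text
time: 18.0
eef_pos: [0.5178, -0.0034, 0.2207]
tcp_rot: [0.671, 0.742, -0.001, -0.002]
contact_force: [0.6, -0.8, -1.4]
opening: 0.821
finger_force: 0.0
```

Run:
```python
from h import *
s=ctrl.get_state();R=Ro.from_quat(s["tcp_rot"]).as_matrix();print(s["eef_pos"],np.arctan2(R[1,1],R[0,1]),np.round(s["qpos"],2))
w=cam("wrist");im=w["image"]
# knob bar top: predicted corners with estimate
A=np.array([.5205,-.004]);th=.096
ex=np.array([np.cos(th),np.sin(th)]);ey=np.array([-ex[1],ex[0]])
o=im.copy()
for a,b in((7,22),(7,-22),(-7,22),(-7,-22)):
  p=proj(w,[[*(A+ex*a/1e3+ey*b/1e3),.126]])[0];cv2.circle(o,tuple(int(v) for v in p),2,(255,0,0),-1)
for k in range(0,360,15):
  q=A+.125*np.array([np.cos(np.radians(k)),np.sin(np.radians(k))]);p=proj(w,[[*q,.012]])[0]
  cv2.circle(o,tuple(int(v) for v in p),2,(0,255,0),-1)
J=A+.07*-ey
for k in range(0,360,30):
  q=J+.041*np.array([np.cos(np.radians(k)),np.sin(np.radians(k))]);p=proj(w,[[*q,.069]])[0]
  cv2.circle(o,tuple(int(v) for v in p),1,(0,0,255),-1)
w["image"]=cv2.resize(o,(768,576));save(w,"k1.png")
```

```text
[ 0.51783995 -0.00344431  0.22069431] 0.10084235863325548 [-0.2  -0.04  1.98  0.    1.2  -0.3 ]
```

View pics/k1.png

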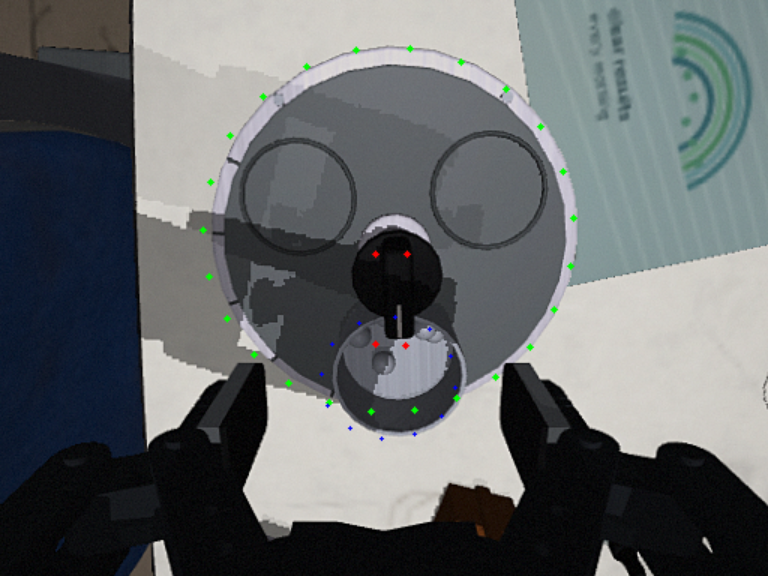

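The wrist view shows the knob bar centred at about x=398 (predicted 391), the base rim from 213 to 577 (predicted 203–573), and the jar mouth at (399,376). So the axis is a few mm farther in +x, at about (0.5235, -0.003).

drive_tool:
  moves:
    - [[0,0,0],[0,0.006,0],0.07]
    - [[0,0,0],[0,0,0.04],0.07]
    - [[0,0,0],[0,0,0.04],0.07]
    - [[0,0,0],[0,0,0.02],0.07]
    - [[0,0,0],[0,0,0],0.07]

```text
time: 18.68
eef_pos: [0.5235, -0.0027, 0.1203]
tcp_rot: [0.671, 0.742, -0.001, -0.002]
contact_force: [-0.4, 0.4, -0.2]
opening: 0.819
finger_force: 0.0
```

drive_tool:
  moves:
    - [[0,0,0],[0,0,0.006],0.07]
    - [[0,0,0],[0,0,0],0.05]
    - [[0,0,0],[0,0,0],0.035]
    - [[0,0,0],[0,0,0],0.025]
    - [[0,0,0],[0,0,0],0.02]
  grip_force: 30

```text
time: 19.3
eef_pos: [0.5249, -0.0031, 0.1168]
tcp_rot: [0.671, 0.741, 0.0, 0.0]
contact_force: [0.7, -0.3, -0.6]
opening: 0.235
finger_force: 0.0
```

drive_tool:
  moves:
    - [[0,0,0],[0,0,0.002],0.02]
    - [[0,0,0],[0,0,0],0.015]
    - [[0,0,0],[0,0,0],0.0]
    - [[0,0,0],[0,0,0],0.0]
  grip_force: 25

```text
time: 19.8
eef_pos: [0.5243, -0.0029, 0.1143]
tcp_rot: [0.671, 0.741, -0.0, -0.001]
contact_force: [-2.9, 1.1, 0.1]
opening: 0.159
finger_force: 24.8
```

```bash
python3 -c "
from h import *
s=ctrl.get_state();print(s['eef_pos'],s['tcp_rot'],s['contact_force'],s['wrist_torque'],s['opening'],s['finger_force'])"
```

```text
[ 0.52429777 -0.00291778  0.11426668] [ 6.71205995e-01  7.41270599e-01 -3.48216055e-04 -5.39226743e-04] [-2.89666008  1.13132864  0.08464238] [0.05021047 0.19021519 0.02592299] 0.15857854945741667 24.751887917518616
```

drive_tool:
  moves:
    - [[0,0,0],[0,0,0],0.0]
    - [[0,0,0],[0,0,0],0.0]
    - [[0,0,0.05],[0,0,0],0.0]
    - [[0,0,0.08],[0,0,0],0.0]
    - [[0,0,0.08],[0,0,0],0.0]
  grip_force: 60

```text
time: 20.42
eef_pos: [0.5238, -0.0029, 0.1143]
tcp_rot: [0.746, 0.666, -0.001, -0.001]
contact_force: [-6.8, 0.4, 3.8]
opening: 0.151
finger_force: 60.0
```

drive_tool:
  moves:
    - [[0,0,0.08],[0,0,0],0.0]
    - [[0,0,0.08],[0,0,0],0.0]
    - [[0,0,0.049],[0,0,0],0.0]
    - [[0,0,0],[0,0,0],0.0]
    - [[0,0,0],[0,0,0],0.0]

```text
time: 21.05
eef_pos: [0.5234, -0.0028, 0.1144]
tcp_rot: [0.811, 0.586, -0.002, -0.001]
contact_force: [-6.4, 0.3, 4.0]
opening: 0.15
finger_force: 60.1
```

```bash
cat >> h.py <<'E'
def turn():
    s=ctrl.get_state();R=Ro.from_quat(s["tcp_rot"]).as_matrix()
    print("t",s["time"],"yawY",np.arctan2(R[1,1],R[0,1]),np.round(s['eef_pos'],4),np.round(s['contact_force'],1),np.round(s['wrist_torque'],3),s['opening'],s['finger_force'],np.round(s["qpos"],2))
    b=cam("top");hsv=cv2.cvtColor(b["image"],cv2.COLOR_RGB2HSV);return b
E
python3 -c "from h import *;turn()"
```

```text
t 21.05 yawY -0.31968783583279325 [ 0.5234 -0.0028  0.1144] [-6.4  0.3  4. ] [0.087 0.843 0.03 ] 0.1496815664856905 60.129908323287964 [-0.2   0.11  2.05 -0.    0.99  0.12]
```

drive_tool:
  moves:
    - [[0,0,0.05],[0,0,0],0.0]
    - [[0,0,0.09],[0,0,0],0.0]
    - [[0,0,0.09],[0,0,0],0.0]
    - [[0,0,0.09],[0,0,0],0.0]
    - [[0,0,0.06],[0,0,0],0.0]

```text
time: 21.72
eef_pos: [0.5226, -0.0024, 0.1144]
tcp_rot: [0.907, 0.421, -0.003, -0.002]
contact_force: [-10.8, 1.7, 6.3]
opening: 0.151
finger_force: 60.5
```

drive_tool:
  moves:
    - [[0,0,0.039],[0,0,0],0.0]
    - [[0,0,0],[0,0,0],0.0]
    - [[0,0,0],[0,0,0],0.0]

```text
time: 22.1
eef_pos: [0.5225, -0.0023, 0.1143]
tcp_rot: [0.915, 0.404, -0.003, -0.002]
contact_force: [-10.7, 3.1, 7.2]
opening: 0.153
finger_force: 60.5
```

```bash
python3 -c "from h import *;turn()"
```

```text
t 22.1 yawY -0.7384845762169654 [ 0.5225 -0.0023  0.1143] [-10.7   3.1   7.2] [0.172 1.068 0.08 ] 0.15287737376250016 60.51164209842682 [-0.2   0.11  2.05 -0.    0.99  0.54]
```

drive_tool:
  moves:
    - [[0,0,0.05],[0,0,0],0.0]
    - [[0,0,0.09],[0,0,0],0.0]
    - [[0,0,0.09],[0,0,0],0.0]
    - [[0,0,0.09],[0,0,0],0.0]
    - [[0,0,0.06],[0,0,0],0.0]

```text
time: 22.78
eef_pos: [0.5219, -0.0016, 0.1143]
tcp_rot: [0.975, 0.223, -0.004, -0.002]
contact_force: [-13.4, 4.9, 9.6]
opening: 0.155
finger_force: 60.8
```

drive_tool:
  moves:
    - [[0,0,0.039],[0,0,0],0.0]
    - [[0,0,0],[0,0,0],0.0]
    - [[0,0,0],[0,0,0],0.0]
    - [[0,0,0],[0,0,0],0.0]

```text
time: 23.28
eef_pos: [0.5219, -0.0015, 0.1144]
tcp_rot: [0.979, 0.205, -0.004, -0.002]
contact_force: [-12.9, 5.1, 8.0]
opening: 0.151
finger_force: 60.8
```

Run:
```python
from h import *
b=turn();a=cam("scene")
# expected jar rim centre after turn of 1.257 cw
A=np.array([.522,-.003]);v=np.array([.0065,-.0697]);
for n in (2,3,4):
  t=-n*.41888;r=np.array([[np.cos(t),-np.sin(t)],[np.sin(t),np.cos(t)]])@v
  print(n,A+r,proj(a,[[*(A+r),.069]])[0],proj(b,[[*(A+r),.069]])[0])
i=cv2.resize(a["image"][165:285,195:315],(400,400),interpolation=cv2.INTER_CUBIC)
k=cv2.resize(b["image"][155:255,185:285],(400,400),interpolation=cv2.INTER_CUBIC)
cv2.imwrite("pics/f1.png",np.hstack([i,k])[:,:,::-1])
# jar floor brightness (bright bluish-grey blob) centroid in the scene view
im=a["image"].astype(int)
w=cam("wrist")
for n in(2,3,4):
  t=-n*.41888;r=np.array([[np.cos(t),-np.sin(t)],[np.sin(t),np.cos(t)]])@v
  print(n,proj(w,[[*(A+r),.069]])[0])
g=cv2.medianBlur(cv2.cvtColor(w["image"],cv2.COLOR_RGB2GRAY),5)
print(cv2.HoughCircles(g,cv2.HOUGH_GRADIENT,1,30,param1=80,param2=25,minRadius=30,maxRadius=75))
```

```text
t 23.275 yawY -1.1575691686506724 [ 0.5219 -0.0015  0.1144] [-12.9   5.1   8. ] [0.495 1.401 0.076] 0.1512428742801023 60.77955186367035 [-0.2   0.11  2.05  0.    0.99  0.96]
2 [ 0.47455205 -0.05446875] [277.60920383 223.71475593] [251.24965468 220.38706665]
3 [ 0.45771989 -0.03072016] [275.35654834 232.05346012] [243.89218927 225.3334041 ]
4 [ 0.45200239 -0.00217848] [268.81410115 239.02054652] [235.15061024 226.85660946]
2 [302.92245778 325.28150833]
3 [255.94841387 333.15202179]
4 [209.14819587 324.452197  ]
[[[166.5 141.5  54.8]
  [351.5 142.5  56.5]]]
```

Run:
```python
from h import *
b=cam("top");w=cam("wrist")
F=lambda p:np.array(p)/5.+[195,165]
q=ray(b,[F((146,128)),F((164,304))],.023);p=ray(w,[[351.5,142.5],[166.5,141.5]],.023)
d=lambda a:np.arctan2(*(a[0]-a[1])[1::-1])
print(q,p,"chord",d(q),d(p),"turn",(d(q)-d(p)))
```

```text
[[0.57573154 0.03983859 0.023     ]
 [0.45616384 0.02394328 0.023     ]] [[ 0.58289736 -0.0428098   0.023     ]
 [ 0.53545625  0.0667035   0.023     ]] chord 0.1321649457970128 -1.1620011095295302 turn 1.294166055326543
```

Run:
```python
from h import *
w=cam("wrist");s=ctrl.get_state()
def T(R,p): M=np.eye(4);M[:3,:3]=R;M[:3,3]=p;return M
Wt=T(Ro.from_quat(s["tcp_rot"]).as_matrix(),s["eef_pos"]);C=T(np.array(w["R"]),w["t"]) # world->cam
X=C@Wt # tool->cam
k=cv2.resize(cv2.imread("pics/k1.png"),(512,384),interpolation=cv2.INTER_AREA)
def circ(im):
  g=cv2.medianBlur(im,5)
  h=cv2.HoughCircles(g,cv2.HOUGH_GRADIENT,1,30,param1=80,param2=20,minRadius=30,maxRadius=70);return None if h is None else h[0][:6]
print(circ(cv2.cvtColor(k,cv2.COLOR_BGR2GRAY)))
y=.10084;x=y+np.pi/2
R0=np.array([[np.cos(x),np.cos(y),0],[np.sin(x),np.sin(y),0],[0,0,-1]])
C0=X@np.linalg.inv(T(R0,[.51784,-.00344,.22069]))
w0=dict(w);w0["R"]=C0[:3,:3];w0["t"]=C0[:3,3]
np.save("c0.npy",C0)
p=ray(w0,[[489/1.5,189/1.5],[298/1.5,196/1.5]],.023);a=(p[0]-p[1]);print(p,np.arctan2(a[1],a[0]))
# fit from circle edge pixels by hand bounds: left 240-356/138-254, right 431-547/131-248 (k1 scale)
t0=cv2.imread("pics/top0.png");u=cv2.resize(t0[165:250,195:275],None,fx=5,fy=5,interpolation=cv2.INTER_CUBIC)
h=cv2.HoughCircles(cv2.GaussianBlur(cv2.cvtColor(u,cv2.COLOR_BGR2GRAY),(7,7),0),cv2.HOUGH_GRADIENT,1,60,param1=60,param2=18,minRadius=48,maxRadius=62);print(h)
```

```text
[[326.5 127.5  36.6]
 [197.5 128.5  37.7]
 [445.5  61.5  55.5]
 [265.5 246.5  41.7]
 [264.5 183.5  30.4]
 [235.5 210.5  69.4]]
[[0.5814659  0.04288612 0.023     ]
 [0.46146496 0.0262748  0.023     ]] 0.1375524344490271
[[[309.5 194.5  57. ]
  [145.5 129.5  49.2]
  [166.5 308.5  53.7]]]
```

drive_tool:
  moves:
    - [[0,0,0],[-0.0015,-0.0015,-0.0005],0.0]
    - [[0,0,0],[0,0,0],0.0]
    - [[0,0,0],[0,0,0],0.0]

```text
time: 23.95
eef_pos: [0.5219, -0.0015, 0.1144]
tcp_rot: [0.979, 0.205, -0.001, -0.001]
contact_force: [-4.7, 3.5, 0.1]
opening: 0.153
finger_force: 59.6
```

```bash
python3 -c "from h import *;turn()"
```

```text
t 23.95 yawY -1.1581351686557022 [ 0.5219 -0.0015  0.1144] [-4.7  3.5  0.1] [0.493 0.521 0.059] 0.15348935266824118 59.62000608444214 [-0.2   0.11  2.05  0.    0.99  0.96]
```

drive_tool:
  moves:
    - [[0,0,-0.02],[0,0,0],0.0]
    - [[0,0,0],[0,0,0],0.0]
    - [[0,0,0],[0,0,0],0.0]

```text
time: 24.38
eef_pos: [0.5219, -0.0016, 0.1144]
tcp_rot: [0.977, 0.215, -0.001, -0.001]
contact_force: [-4.9, 4.2, 1.1]
opening: 0.153
finger_force: 59.7
```

Run:
```python
from h import *
turn()
def refine(im,guess,r0,sc):
  g=cv2.cvtColor(im,cv2.COLOR_BGR2GRAY).astype(np.float32)
  g=cv2.resize(g,None,fx=sc,fy=sc,interpolation=cv2.INTER_CUBIC)
  cx,cy=guess
  for it in range(3):
    pts=[]
    for k in np.radians(range(0,360,4)):
      rr=np.arange(r0*.8,r0*1.2,.1);px=((cx+.5)+rr*np.cos(k))*sc-.5;py=((cy+.5)+rr*np.sin(k))*sc-.5
      v=cv2.remap(g,px.astype(np.float32)[None],py.astype(np.float32)[None],1)[0]
      m=np.median(v)-v;j=m.argmax()
      if m[j]>12: pts.append((cx+rr[j]*np.cos(k),cy+rr[j]*np.sin(k)))
    pts=np.array(pts,np.float32);(cx,cy),ax,_=cv2.fitEllipse(pts)
    e=cv2.fitEllipseAMS(pts)
    r0=sum(ax)/4
  return np.array([cx,cy]),np.round(ax,1),len(pts)
w=cam("wrist");b=cam("top");C0=np.load("c0.npy");w0=dict(w);w0["R"]=C0[:3,:3];w0["t"]=C0[:3,3]
k=cv2.resize(cv2.imread("pics/k1.png"),(512,384),interpolation=cv2.INTER_AREA)
def chord(c,im,g,r,sc):
  o=[refine(im,x,r,sc) for x in g];print(o)
  p=ray(c,[x[0] for x in o],.023);d=p[0]-p[1];print(np.linalg.norm(d),np.arctan2(d[1],d[0]))
chord(w0,k,[(326.2,126.5),(198.5,130.3)],38.5,2)
chord(w,w["image"][:,:,::-1].copy(),[(351.5,142.5),(166.5,141.5)],55.5,2)
chord(b,cv2.imread("pics/top0.png"),[(224.2,190.7),(227.9,226.2)],10.6,4)
```

```text
t 24.375 yawY -1.13826967757692 [ 0.5219 -0.0016  0.1144] [-4.9  4.2  1.1] [0.454 0.511 0.071] 0.15322400843783957 59.65069770812988 [-0.2   0.11  2.05  0.    0.99  0.94]
[(array([324.1619873, 126.349823 ]), array([72.8, 76.9]), 90), (array([198.57537842, 131.04472351]), array([74. , 76.6]), 90)]
0.1195143082101565 0.13822549545467333
[(array([346.01361084, 145.06750488]), array([104.6, 115.3]), 90), (array([164.19232178, 144.57476807]), array([105.1, 111.7]), 90)]
0.11767048866516971 -1.140669217180186
[(array([224.06771851, 190.71099854]), array([20.6, 22.8]), 86), (array([227.35736084, 225.61862183]), array([21. , 21.3]), 84)]
0.11952268188237007 0.12429764946060236
```

drive_tool:
  moves:
    - [[0,0,-0.01],[0,0,0],0.0]
    - [[0,0,0],[0,0,0],0.0]
    - [[0,0,0],[0,0,0],0.03]
    - [[0,0,0],[0,0,0],0.03]
    - [[0,0,0],[0,0,0],0.03]

```text
time: 25.15
eef_pos: [0.5235, -0.0026, 0.1155]
tcp_rot: [0.976, 0.219, 0.001, 0.0]
contact_force: [0.3, 0.5, 0.7]
opening: 0.354
finger_force: 0.0
```

```bash
cat > chk.py <<'E'
from h import *
def refine(im,guess,r0,sc=2):
  g=cv2.resize(cv2.cvtColor(im,cv2.COLOR_RGB2GRAY).astype(np.float32),None,fx=sc,fy=sc,interpolation=cv2.INTER_CUBIC)
  cx,cy=guess
  for it in range(4):
    pts=[]
    for k in np.radians(range(0,360,4)):
      rr=np.arange(r0*.85,r0*1.15,.1);px=((cx+.5)+rr*np.cos(k))*sc-.5;py=((cy+.5)+rr*np.sin(k))*sc-.5
      v=cv2.remap(g,px.astype(np.float32)[None],py.astype(np.float32)[None],1)[0]
      m=np.median(v)-v;j=m.argmax()
      if m[j]>12: pts.append((cx+rr[j]*np.cos(k),cy+rr[j]*np.sin(k)))
    (cx,cy),ax,_=cv2.fitEllipse(np.array(pts,np.float32));r0=sum(ax)/4
  return [cx,cy]
turn();w=cam("wrist")
p=ray(w,[refine(w["image"],g,54) for g in((347,144),(165,144))],.023);d=p[0]-p[1];print(np.linalg.norm(d),"chord",np.arctan2(d[1],d[0]))
E
python3 chk.py
```

```text
t 25.15 yawY -1.1283112732556189 [ 0.5235 -0.0026  0.1155] [0.3 0.5 0.7] [ 0.013 -0.038 -0.022] 0.35355447675578616 0.0 [-0.2   0.11  2.05 -0.    0.98  0.93]
0.11813420563747888 chord -1.1264252201723228
```

Released, the detent settled within 0.3 degrees of the tool angle, so the plate is at the third stop. I centre the tool and grip again.

drive_tool:
  moves:
    - [[0,0,0],[-0.001,-0.0015,0.001],0.03]
    - [[0,0,0],[0,0,0],0.02]
    - [[0,0,0],[0,0,0],0.0]
    - [[0,0,0],[0,0,0],0.0]
    - [[0,0,0],[0,0,0],0.0]
  grip_force: 40

```text
time: 25.88
eef_pos: [0.5213, -0.0017, 0.114]
tcp_rot: [0.976, 0.22, 0.0, 0.0]
contact_force: [0.1, -4.1, 0.6]
opening: 0.153
finger_force: 41.9
```

drive_tool:
  moves:
    - [[0,0,0],[0,0,0],0.0]
    - [[0,0,0],[0,0,0],0.0]
    - [[0,0,0],[0,0,0],0.0]

```text
time: 26.25
eef_pos: [0.5213, -0.0017, 0.1141]
tcp_rot: [0.976, 0.22, 0.0, 0.0]
contact_force: [0.3, -6.4, -0.5]
opening: 0.155
finger_force: 41.8
```

```bash
python3 chk.py
```

```text
t 26.25 yawY -1.1278808141298446 [ 0.5213 -0.0017  0.1141] [ 0.3 -6.4 -0.5] [-0.656  0.031  0.045] 0.15520527592774566 41.83117747306824 [-0.2   0.1   2.05 -0.    0.98  0.93]
0.11836185778272489 chord -1.1268899336096256
```

```bash
python3 -c "from h import *;print(ctrl.sign_off())"
```

```text
the job is handed in; nothing more can be done
None
```

The job is handed in at about 26 s of the 67 s allowed: the poured balls are in the jar (I counted six, and the cup was empty), the cup is back upright on the bench clear of the turntable, and the gripper is still holding the knob at the third stop, with one release on the way. I had overshot the stop by about 1.5 degrees, so I eased back and briefly opened the gripper so the detent could settle, then gripped again within about 0.3 degrees of it.

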